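# Lock a tin into the opening stand

### The job

Slide the low tin along the worktop into the V of the wooden opening stand and press it gently home against both cheeks while the clamp is still open. Then push the clamp handle down past its over-centre point and press it firmly, not hard, onto its stop, so that the spindle stays locked on the lid of the tin; leave the tall tin, the opener and the shaker where they are.

Things in the scene. Friction and masses are not known exactly. Their poses are not given: they have to be found in the camera images.
- holder: Wooden stand, fixed to the worktop, about 150 x 190 x 30 mm, with a steel hold-down toggle clamp 95 mm high. Origin: on the worktop, below the middle of where the clamp presses; z up. Its V opens to +y, so the tin is slid in along -y. The clamp stands on the -y side: its arm reaches to +y over the tin, its handle to -y.
- seat (a point): Origin of the stand. The V's two upright cheeks, 30 mm high, stand at 45 degrees either side of the stand's y axis. The V block is screwed tight at a setting that differs each time and is not measured: a tin fully home has its axis at x = 0 and y anywhere from -8 to +8 mm from this point, so feel for it. At the middle setting the cheek tips are near y = 0, x = +/-63 mm.
- tin: Low round food tin, 86 mm across, 40 mm high, about 0.23 kg, upright on the worktop on the open side of the V. Origin: centre of its underside. Too wide to grip: it is slid.
- clamp_lever (a joint): Handle angle, rad: 0 open (handle rises at 64 degrees), grows as it is pushed down in the stand's y-z plane; 1.085 dead centre (over-centre point), 1.135 rigid stop (locked, near level). Stays where left while the spindle is clear. With the tin seated the spindle meets the lid near 0.82; resistance at the push point rises to about 9 N, then falls; past dead centre it is pulled onto the stop.
- handle_pivot (a point): Axis of the handle's hinge (along the stand's x): in the stand's frame at x 0, y -151 mm, z 82 mm.
- handle_pad (a point): Push point: middle of the upper face of the black handle grip, 110 mm from the hinge axis, 7.5 mm above the line through it; moves with the handle. The grip is 26 mm wide (along the stand's x), 15 mm thick, and runs from 62 to 144 mm from the hinge. With the clamp open its end stands 215 mm above the worktop.
- spindle: Sprung steel spindle with round rubber tip 22 mm across, at the end of the clamp arm; origin: centre of the tip's lower face. With the clamp open it is about 136 mm up, near y = -20 mm in the stand's frame. When locked it bears on the tin's lid with about 35 N.
- tall_tin: Bystander: tall food tin, 76 mm across, 110 mm high, beside the clamp. Origin: centre of its underside.
- opener: Bystander: can opener lying on the worktop, 174 x 41 x 20 mm, on the robot's side of the stand. Origin: centre of its underside.
- shaker: Bystander: salt shaker, 44 mm across, 90 mm high, on the far side of the stand. Origin: centre of its underside.
Not all that is in view belongs to the job. Of the things that look like the tin, the middle-sized one is meant.

How it is judged:
On the way, in this order (a step that is already met when the one before it is completed fails the run):
1. the tin is pressed home into the V (axis within 4 mm of the stand's middle plane, pressed with more than 3 N) while the clamp is still open (handle under 0.4 rad) (x of tin in the frame of seat between -0.004 and 0.004 m and horizontal distance between tin and seat below 0.013 m and contact force between tin and holder above 3 N and value of joint clamp_lever below 0.4 rad), for 0.1 s.
2. the handle is past its over-centre point and pressed down onto its stop (over 1.12 rad, pressed with more than 5 N) with the spindle bearing on the tin (over 20 N) (value of joint clamp_lever above 1.12 rad and contact force between the fingers and holder above 5 N and contact force between spindle and tin above 20 N), for 0.1 s.
At the end, for the whole second after the job is handed in: The clamp handle is on its stop (over 1.115 rad), the spindle presses on the tin with more than 20 N, and the tin stands upright and still in the V, its axis within 4 mm of the stand's middle plane and 13 mm of the seat point (value of joint clamp_lever above 1.115 rad and contact force between spindle and tin above 20 N and x of tin in the frame of seat between -0.004 and 0.004 m and horizontal distance between tin and seat below 0.013 m and angle between tin's own z axis and vertical below 0.05 rad and linear speed of tin below 0.01 m/s); the robot touches nothing.
It fails at once if the robot presses on the tin with more than 25 N (contact force between the arm and tin above 25 N).
It fails at once if the fingers press on the tin with more than 25 N (contact force between the fingers and tin above 25 N).
It fails at once if the robot presses on the stand or clamp with more than 45 N (contact force between any of the fingers, the arm and holder above 45 N).
It fails at once if the tall tin, the opener or the shaker is moved by more than 20 mm (distance of any of tall_tin, opener, shaker from where it was at the start of the episode above 0.02 m).
It also fails if it takes over 67 s, if anything falls off the work surface, if the arm or the gripper's body presses on something with over 40 N, if the wrist force passes 120 N, or if a joint passes its speed limit or range.

### The arm

A 7-joint arm with a two-finger parallel gripper is mounted at the origin on a cart in front of the work surface, level with it; the furniture and walls round the work are solid. World frame = base frame: x ahead of the robot, y to its left, z up, the work surface at z = 0. Lengths are in m, angles in rad, forces in N, time in s.
With the tool pointing down it reaches from about 0.425 to 0.925 m from the base axis. Payload 6.8 kg.
Tool frame: the origin (TCP) lies midway between the tips of the shut fingers; the grasp point (between the pads) lies 19 mm behind it; z points along the fingers, y is the line along which they close (so a half turn about z gives the same grasp; the last joint's range is limited). The gripper opens to 85 mm and grips with 20 to 120 N. Pads are 22 mm wide; open, the fingers measure 114 mm over their backs; the gripper's body (76 mm by 85 mm) begins 54 mm behind the grasp point. The pads swing forward as they close: fully open they stand 13 mm farther back than shut.
Start: joints at [1.027, 0.477, 0.022, 1.555, -0.011, 1.109, -0.083], TCP at [0.285, -0.612, 0.231] pointing down, gripper open.
Joint ranges: [-2.96, 2.96], [-0.34, 2.1], [-1.41, 1.46], [0.24, 2.44], [-1.37, 4.51], [0.17, 1.92], [-2.96, 2.96]. Speed limits (rad/s): [2.39, 2.39, 3.14, 3.14, 3.14, 3.14, 3.14].

### API

Orientations are given as a unit quaternion [w, x, y, z].
In Python, from station import bot gives the robot as it stands.
- The arm moves only by the tool jog_arm, never from a script. Its argument "rows" is a list of rows, each an object of numbers: "fingers": the finger opening in mm, from 0 to 85.4; "x", "y", "z": the shift along the tool's x, y, z in mm; "ax", "ay", "az": the turn, a rotation vector about the tool's x, y, z in degrees. A call has exactly 8 rows; each row shifts and turns the commanded pose from where the row before left it, along the tool's axes as they then stand; what a row does not reach is not made up. A row lasts 1/10 s, in which the tool goes at most 50 mm and 8.59 degrees, less where a joint would pass 70% of its speed; a pose out of reach is approached as far as the arm can. A call with a gripper value outside its range is refused whole. The fingers move at their own pace and stop on an object; "force" is the grip in N (left out, the last holds). Time passes only in rows, so rows that do not move let the fingers close, or fill a call up. It gives the time, the measured TCP pose, the force, the opening and the grip force at its end, in the units of the state.
- bot.get_obs(): the state, without advancing time (a new reading comes with each control period).
- bot.read_camera(name): name is "scene" or "top" or "wrist"; returns a dict with "pixels" (384x512x3 uint8, red, green, blue), "vertical_fov" (degrees; the focal length in pixels is half the picture's height over the tangent of half this angle, whatever the lens; pixels are square), "cx", "cy" (the principal point, pixels), "dist_coeffs" ([k1, k2, p1, p2, k3] as OpenCV has them; the pictures are not rectified), "world_from_camera" (4x4, takes a point from camera to world coordinates). Camera axes: x right, y down, z forward; pixel columns grow to the right and rows downward; lengths in m; the calibration is good to about 2 mm. A picture is of the moment at which its call begins. There is no depth.
- bot.hand_in(): hands the job in; it is judged then, once.
The state is a dict: "t": time; "q": joint angles; "joint_vel": joint speeds; "joint_torque": joint torques, N m; "eef_pos": TCP position; "tool_rot": TCP orientation; "contact_force": force on the tool from outside, world axes, zero at the start; "torque": the same for the moment, N m; "gripper_width": opening from 0.0 (shut) to 1.0 (fully open); "grasp_force": force on a finger pad.
Only numpy, scipy, OpenCV 4.12 (cv2) and the standard library are available. Lean on these libraries where they do the work, as an engineer would, in place of code of your own. Each camera call takes 0.05 s, during which the arm holds its last target. There are 200 camera calls.

## Working session

There is one attempt and no reset: what is moved stays moved. The work goes in short steps, Python scripts to look and compute and a tool call to move; the robot and the scene stay as the last step left them, time stands still between calls to the robot, and variables do not carry over. Pictures are saved under pics/ and viewed, at most 12 in all, crops included, and the job is handed in when it is done.

Besides the shell and the picture viewer there is one more tool, called after "Emit:" as a command line: name --argument value ..., lists and objects as JSON in quotes. jog_arm: Moves the arm, as the interface text tells. Its arguments: {"type":"object","properties":{"rows":{"type":"array","items":{"type":"object","properties":{"fingers":{"type":"number"},"x":{"type":"number"},"y":{"type":"number"},"z":{"type":"number"},"ax":{"type":"number"},"ay":{"type":"number"},"az":{"type":"number"}}}},"force":{"type":"number"}},"required":["rows"]}

```bash
mkdir -p pics
cat > h.py <<'E'
import numpy as np, cv2
from station import bot
def K(c):
    f=192/np.tan(np.radians(c["vertical_fov"])/2)
    return np.array([[f,0,c["cx"]],[0,f,c["cy"]],[0,0,1]])
def ray(c,uv):
    p=cv2.undistortPoints(np.array(uv,float).reshape(-1,1,2),K(c),np.array(c["dist_coeffs"],float)).reshape(-1,2)
    T=np.array(c["world_from_camera"]); d=np.c_[p,np.ones(len(p))]@T[:3,:3].T
    return T[:3,3],d
def onz(c,uv,z):
    o,d=ray(c,uv); return o+d*((z-o[2])/d[:,2])[:,None]
def proj(c,P):
    T=np.linalg.inv(np.array(c["world_from_camera"])); r,_=cv2.Rodrigues(T[:3,:3])
    return cv2.projectPoints(np.array(P,float).reshape(-1,1,3),r,T[:3,3],K(c),np.array(c["dist_coeffs"],float))[0].reshape(-1,2)
def save(im,n,s=1):
    cv2.imwrite("pics/"+n,cv2.resize(im[:,:,::-1],None,fx=s,fy=s,interpolation=cv2.INTER_CUBIC))
E
python3 - <<'E'
from h import *
import pickle
o=bot.get_obs();print({k:np.round(v,3) for k,v in o.items()})
C={n:bot.read_camera(n) for n in("scene","top")}
pickle.dump(C,open("c.pkl","wb"))
for n in C: save(C[n]["pixels"],n+".png",1.5); print(n,C[n]["world_from_camera"],C[n]["vertical_fov"])
E
```

```text
{'t': np.float64(0.0), 'q': array([ 1.027,  0.478,  0.022,  1.556, -0.011,  1.109, -0.083]), 'joint_vel': array([-0.002, -0.001, -0.001,  0.002,  0.001, -0.   ,  0.002]), 'joint_torque': array([-1.0000e-03, -5.9644e+01,  1.6070e+00, -2.8120e+01,  1.2000e-02,
        9.0000e-03, -0.0000e+00]), 'eef_pos': array([ 0.285, -0.611,  0.23 ]), 'tool_rot': array([-0.001,  0.976,  0.216, -0.   ]), 'contact_force': array([-0.048, -0.715,  0.383]), 'torque': array([ 0.017, -0.052, -0.045]), 'grasp_force': np.float64(0.0), 'gripper_width': np.float64(1.002)}
scene [[-0.4737871  -0.66398234  0.5784922   0.05683508]
 [-0.88062685  0.35371093 -0.31525374  0.38121315]
 [ 0.00470391 -0.65879893 -0.75230436  0.75843079]
 [ 0.          0.          0.          1.        ]] 57.34013393132735
top [[-0.02429629 -0.9967553   0.07673696  0.4715539 ]
 [-0.99970402  0.02412851 -0.00311295  0.10435602]
 [ 0.0012513  -0.07678988 -0.99704651  0.97482185]
 [ 0.          0.          0.          1.        ]] 57.36285643649424
```

View pics/scene.png

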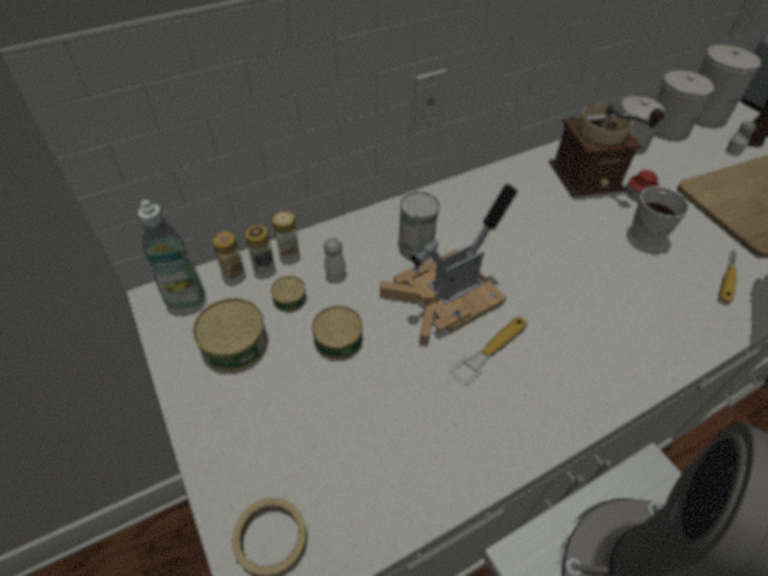

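View pics/top.png

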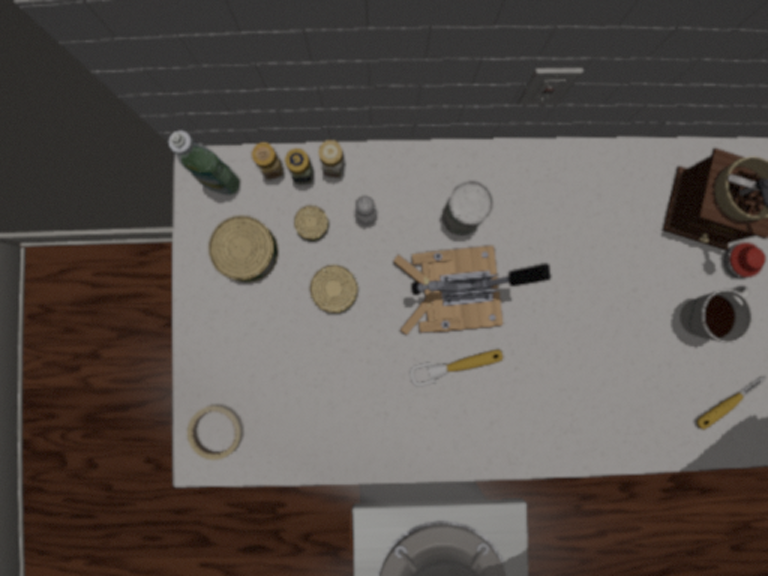

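The scene view shows the low tin at about (338,332), the stand at (450,285), the handle end at (510,190). In the top view the middle-sized tin is at (334,289), with the V opening left (+y), the opener at (455,367), the tall tin at (468,207) and the shaker at (365,209). I'll measure these next.

Run:
```python
from h import *
import pickle
C=pickle.load(open("c.pkl","rb")); c=C["top"]; im=c["pixels"]; s=C["scene"]
hsv=cv2.cvtColor(im,cv2.COLOR_RGB2HSV)
def q(n,uv,z): print(n,np.round(onz(c,uv,z)*1000).tolist())
print(hsv[193,222],hsv[205,290],hsv[183,353],hsv[240,320])
# tin
m=cv2.inRange(hsv,(12,60,60),(35,255,255)); m=cv2.morphologyEx(m,cv2.MORPH_OPEN,np.ones((2,2)))
for k in cv2.findContours(m,cv2.RETR_EXTERNAL,cv2.CHAIN_APPROX_NONE)[0]:
    if cv2.contourArea(k)>60 and cv2.boundingRect(k)[1]<300:
        (e,a,_)=cv2.fitEllipse(k) if len(k)>5 else (0,0,0); r=cv2.minAreaRect(k)
        print(np.round(e,1),np.round(a,1),cv2.contourArea(k),onz(c,[e],.04).round(3),cv2.boxPoints(r).round(0).tolist())
d=cv2.inRange(hsv,(0,0,0),(180,255,45)); d[:,:320]=0;d[:,380:]=0;d[:165]=0;d[:,:][205:]=0
k=max(cv2.findContours(d,0,1)[0],key=cv2.contourArea); r=cv2.minAreaRect(k);print("grip",r,cv2.boxPoints(r).round(1).tolist())
q("grip mid",[r[0]],.178)
a=im[150:235,250:385]; b=s["pixels"][110:240,240:360]
a=cv2.resize(a,(800,504),interpolation=2); save(np.clip(a.astype(float)*1.6,0,255).astype('uint8'),"ctop.png")
b=cv2.resize(b,(550,596),interpolation=2); save(np.clip(b.astype(float)*1.6,0,255).astype('uint8'),"cscene.png")
```

```text
[ 21  80 150] [ 16  94 141] [90 23 11] [ 22 157 133]
[144.2 288.3] [32.1 33.8] 120.5 [[0.299 0.393 0.04 ]] [[120.0, 295.0], [130.0, 279.0], [159.0, 296.0], [149.0, 312.0]]
[479.2 275.4] [ 8.6 39.3] 248.5 [[ 0.306 -0.51   0.04 ]] [[464.0, 281.0], [493.0, 261.0], [498.0, 268.0], [469.0, 288.0]]
[319.5 240.9] [ 8.2 43.8] 256.0 [[ 0.413 -0.074  0.04 ]] [[298.0, 242.0], [334.0, 233.0], [336.0, 241.0], [300.0, 250.0]]
[302.  209.2] [27.2 69.5] 1064.5 [[ 0.499 -0.03   0.04 ]] [[266.0, 195.0], [334.0, 190.0], [336.0, 218.0], [268.0, 223.0]]
[223.1 193.4] [29.8 30.7] 716.5 [[0.546 0.179 0.04 ]] [[202.0, 193.0], [223.0, 172.0], [245.0, 194.0], [224.0, 215.0]]
[300.1 176.4] [18.9 77.8] 922.0 [[ 0.587 -0.028  0.04 ]] [[263.0, 172.0], [329.0, 163.0], [332.0, 183.0], [266.0, 191.0]]
[161.8 166.1] [41.3 42.2] 1366.0 [[0.624 0.344 0.04 ]] [[132.0, 166.0], [162.0, 137.0], [191.0, 166.0], [162.0, 196.0]]
[208.  149.3] [20.4 21.7] 346.0 [[0.666 0.218 0.04 ]] [[198.0, 139.0], [218.0, 139.0], [218.0, 160.0], [198.0, 160.0]]
[497.7 132.2] [19.6 33.7] 117.0 [[ 0.7   -0.595  0.04 ]] [[476.0, 130.0], [484.0, 120.0], [514.0, 142.0], [506.0, 153.0]]
[198.6 107.5] [15.3 15.5] 185.0 [[0.784 0.243 0.04 ]] [[191.0, 100.0], [206.0, 100.0], [206.0, 115.0], [191.0, 115.0]]
[177.7 105.4] [15.1 22.2] 252.5 [[0.791 0.3   0.04 ]] [[166.0, 99.0], [179.0, 92.0], [189.0, 112.0], [175.0, 118.0]]
[221.  102.4] [14.7 16.8] 189.5 [[0.796 0.181 0.04 ]] [[214.0, 94.0], [228.0, 94.0], [228.0, 110.0], [214.0, 110.0]]
grip ((352.0384521484375, 183.1923065185547), (9.413575172424316, 27.064027786254883), 78.69007110595703) [[337.79998779296875, 181.1999969482422], [364.3999938964844, 175.89999389648438], [366.20001220703125, 185.1999969482422], [339.70001220703125, 190.5]]
grip mid [[551.0, -128.0, 178.0]]
```

View pics/ctop.png

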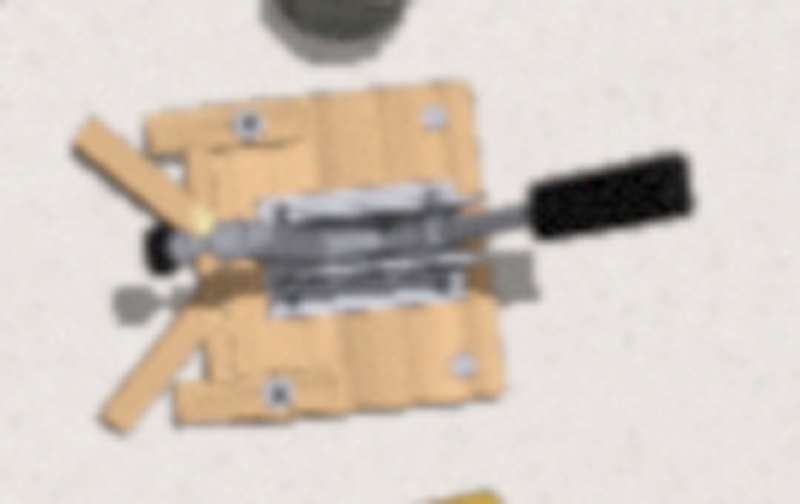

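View pics/cscene.png

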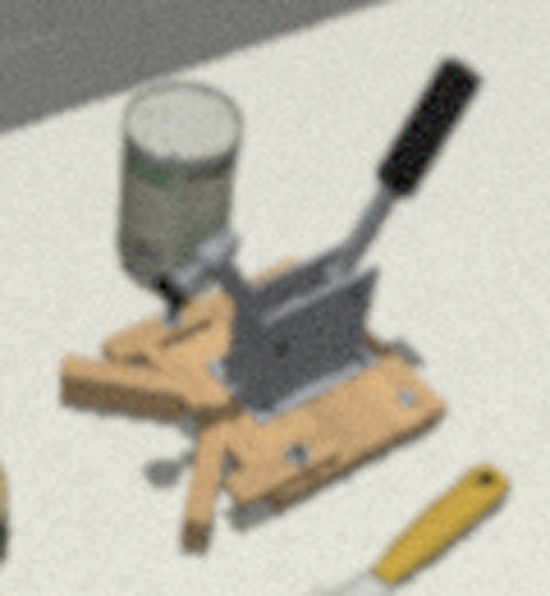

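Run:
```python
from h import *
import pickle
C=pickle.load(open("c.pkl","rb")); c=C["top"]
f=lambda p:np.array(p,float)/5.926+[250,150]
pr=lambda p,z:onz(c,[f(x) for x in p],z)
for n,p,z in [("cheek inner",[(72,148),(103,418)],.03),("screwL",[(249,124),(278,393)],.028),("screwR",[(433,117),(463,365)],.018),("right edge",[(470,83),(503,398)],.018),("wing front",[(145,118),(175,425)],.028)]:
    w=pr(p,z); d=w[0]-w[1]; print(n,w.round(4).tolist(),"mid",w.mean(0).round(4),"len",np.linalg.norm(d).round(4),"ang stand x vs world x",np.degrees(np.arctan2(d[1],d[0])).round(2))
print("spindle top view",pr([(160,250)],.14)); 
print("grip corners far", onz(c,[(364.4,175.9),(366.2,185.2)],.215), "near",onz(c,[(337.8,181.2),(339.7,190.5)],.138))
# triangulate grip centroid from both views
def tri(uv1,c1,uv2,c2):
    o1,d1=ray(c1,[uv1]);o2,d2=ray(c2,[uv2]);d1=d1[0];d2=d2[0]
    t=np.linalg.lstsq(np.c_[d1,-d2],o2-o1,rcond=None)[0];a=o1+d1*t[0];b=o2+d2*t[1];return (a+b)/2,np.linalg.norm(a-b)
s=C["scene"]; g=lambda p:np.array(p,float)/4.584+[240,110]
print("grip mid",tri((352,183.2),c,g((430,128)),s))
print("grip end",tri(f((690,183)),c,g((462,68)),s))
print("spindle tip",tri(f((158,250)),c,g((168,300)),s))
print("tall",pr([(338,0)],.11), "shaker",onz(c,[(243,139)],.09))
```

```text
cheek inner [[0.5944, 0.0733, 0.03], [0.4709, 0.0625, 0.03]] mid [0.5326 0.0679 0.03  ] len 0.124 ang stand x vs world x 4.99
screwL [[0.6038, -0.0084, 0.028], [0.4802, -0.0176, 0.028]] mid [ 0.542 -0.013  0.028] len 0.124 ang stand x vs world x 4.23
screwR [[0.6066, -0.0956, 0.018], [0.491, -0.1049, 0.018]] mid [ 0.5488 -0.1002  0.018 ] len 0.116 ang stand x vs world x 4.6
right edge [[0.6222, -0.1136, 0.018], [0.4753, -0.1228, 0.018]] mid [ 0.5487 -0.1182  0.018 ] len 0.1472 ang stand x vs world x 3.6
wing front [[0.6077, 0.0393, 0.028], [0.4669, 0.0298, 0.028]] mid [0.5373 0.0345 0.028 ] len 0.1412 ang stand x vs world x 3.87
spindle top view [[0.53787283 0.0425222  0.14      ]]
grip corners far [[ 0.56316177 -0.14531683  0.215     ]
 [ 0.54255789 -0.14828035  0.215     ]] near [[ 0.56103654 -0.10506744  0.138     ]
 [ 0.53845974 -0.10868761  0.138     ]]
grip mid (array([ 0.55139802, -0.12982624,  0.17316606]), np.float64(0.0016150373603490008))
grip end (array([ 0.55443495, -0.15053943,  0.20543381]), np.float64(0.004646830224626161))
spindle tip (array([0.53863647, 0.04305646, 0.13279483]), np.float64(0.0006143823933088186))
tall [[ 0.64432559 -0.03815518  0.11      ]] shaker [[0.68069652 0.12181054 0.09      ]]
```

Stand: seat at about (0.535, 0.064) with yaw about 4.6°. The V mid-setting is at about +3 mm. The tin is at (0.546, 0.179), about 20 mm off the stand's x axis. I'm planning the first moves now.

```bash
cat > p.py <<'E'
from h import *
from scipy.spatial.transform import Rotation as Ro, Slerp
SEAT=np.array([.535,.064,0]); YAW=np.radians(4.6)
Rs=Ro.from_euler('z',YAW)
def S(x,y,z): return SEAT+Rs.apply(np.array([x,y,z])/1000)
def toS(p): return Rs.inv().apply(np.array(p)-SEAT)*1000
def tool(tilt=0):  # tool x=stand y, tool y=stand x, z down, then turn about tool y
    R0=Ro.from_matrix(np.array([[0,1,0],[1,0,0],[0,0,-1.]]))
    return Rs*R0*Ro.from_euler('y',tilt,degrees=True)
def rot(o): w,x,y,z=o["tool_rot"]; return Ro.from_quat([x,y,z,w])
def rows(p,R,legs):
    out=[]
    for tp,tR,n in legs:
        sl=Slerp([0,1],Ro.concatenate([R,tR]))
        Rc=R
        for i in range(n):
            Rn=sl((i+1)/n); d=Rc.inv().apply((tp-p)/n)*1000; r=np.degrees((Rc.inv()*Rn).as_rotvec())
            out.append(np.r_[d,r]); Rc=Rn
        p,R=tp,tR
    for i,o in enumerate(out): print(i,np.round(o,1).tolist())
E
python3 - <<'E'
from p import *
o=bot.get_obs(); p=o["eef_pos"];R=rot(o)
mid=Slerp([0,1],Ro.concatenate([R,tool()]))
rows(p,R,[(np.array([.55,-.3,.34]),mid(.45),10),(np.array([.58,0,.34]),mid(.75),7),(S(20,187,200),tool(),7)])
print(S(20,187,200))
E
```

```text
0 [37.2, -17.1, -10.9, -0.0, -0.0, -3.1]
1 [38.1, -15.0, -10.9, -0.0, -0.0, -3.1]
2 [38.8, -12.9, -10.9, -0.0, -0.0, -3.1]
3 [39.5, -10.7, -10.9, -0.0, -0.0, -3.1]
4 [40.0, -8.6, -10.9, -0.0, -0.0, -3.1]
5 [40.4, -6.4, -10.9, -0.0, -0.0, -3.1]
6 [40.7, -4.2, -10.9, -0.0, -0.0, -3.1]
7 [40.9, -1.9, -10.9, -0.0, -0.0, -3.1]
8 [40.9, 0.3, -10.9, -0.0, -0.0, -3.1]
9 [40.8, 2.6, -11.0, -0.0, -0.0, -3.1]
10 [38.0, -20.2, 0.0, -0.0, -0.0, -3.0]
11 [39.0, -18.2, 0.0, -0.0, -0.0, -3.0]
12 [39.9, -16.1, 0.0, -0.0, -0.0, -3.0]
13 [40.7, -14.0, 0.0, -0.0, -0.0, -3.0]
14 [41.4, -11.9, 0.0, -0.0, -0.0, -3.0]
15 [42.0, -9.7, 0.0, -0.0, -0.0, -3.0]
16 [42.4, -7.5, 0.0, -0.0, -0.0, -3.0]
17 [33.8, -13.6, 20.0, -0.0, -0.0, -2.5]
18 [34.4, -12.1, 20.0, -0.0, -0.0, -2.5]
19 [34.9, -10.6, 20.0, -0.0, -0.0, -2.5]
20 [35.3, -9.0, 20.0, -0.0, -0.0, -2.5]
21 [35.7, -7.5, 20.0, -0.0, -0.0, -2.5]
22 [36.0, -6.0, 20.0, -0.0, -0.0, -2.5]
23 [36.2, -4.4, 20.0, -0.0, -0.0, -2.5]
[0.53993838 0.25200163 0.2       ]
```

Emit:
jog_arm --rows '[{"fingers":44,"x":37,"y":-17,"z":-11,"az":-3.1},{"fingers":44,"x":38,"y":-15,"z":-11,"az":-3.1},{"fingers":44,"x":39,"y":-13,"z":-11,"az":-3.1},{"fingers":44,"x":39.5,"y":-11,"z":-11,"az":-3.1},{"fingers":44,"x":40,"y":-8.5,"z":-11,"az":-3.1},{"fingers":44,"x":40,"y":-6.5,"z":-11,"az":-3.1},{"fingers":44,"x":41,"y":-4,"z":-11,"az":-3.1},{"fingers":44,"x":41,"y":-2,"z":-11,"az":-3.1}]'

```text
invalid input
```

Emit:
jog_arm --rows '[{"fingers":44,"x":41,"y":0,"z":-11,"az":-3.1},{"fingers":44,"x":41,"y":2.5,"z":-11,"az":-3.1},{"fingers":44,"x":38,"y":-20,"az":-3},{"fingers":44,"x":39,"y":-18,"az":-3},{"fingers":44,"x":40,"y":-16,"az":-3},{"fingers":44,"x":41,"y":-14,"az":-3},{"fingers":44,"x":41.5,"y":-12,"az":-3},{"fingers":44,"x":42,"y":-9.5,"az":-3}]'

```text
invalid input
```

Emit:
jog_arm --rows '[{"fingers":44,"x":42,"y":-7.5,"az":-3},{"fingers":44,"x":34,"y":-13.5,"z":20,"az":-2.5},{"fingers":44,"x":34.5,"y":-12,"z":20,"az":-2.5},{"fingers":44,"x":35,"y":-10.5,"z":20,"az":-2.5},{"fingers":44,"x":35,"y":-9,"z":20,"az":-2.5},{"fingers":44,"x":35.5,"y":-7.5,"z":20,"az":-2.5},{"fingers":44,"x":36,"y":-6,"z":20,"az":-2.5},{"fingers":44,"x":36,"y":-4.5,"z":20,"az":-2.5}]'

```text
invalid input
```

Run:
```python
from p import *
o=bot.get_obs(); p=o["eef_pos"];R=rot(o); print(p,toS(p),o["gripper_width"],o["contact_force"].round(1),o["q"].round(2),o["t"])
rows(p,R,[(S(20,190,60),tool(-15),5),(S(20,190,14),tool(-15),3)])
```

```text
[ 0.28472546 -0.6114489   0.23044583] [-303.63865232 -653.20144457  230.44582697] 1.001733919551215 [ 0.1 -0.2 -0.2] [ 1.03  0.48  0.02  1.56 -0.01  1.11 -0.08] 0.1
0 [119.4, -135.5, 34.3, -1.8, -2.6, -13.8]
1 [149.8, -103.8, 24.2, -1.8, -2.6, -13.8]
2 [171.2, -65.4, 14.1, -1.8, -2.6, -13.8]
3 [182.3, -22.8, 4.5, -1.8, -2.6, -13.8]
4 [182.5, 21.5, -3.9, -1.8, -2.6, -13.8]
5 [4.0, 0.0, 14.8, 0.0, 0.0, 0.0]
6 [4.0, 0.0, 14.8, 0.0, 0.0, 0.0]
7 [4.0, 0.0, 14.8, 0.0, 0.0, 0.0]
```

The calls were refused and nothing moved. I'll retry with every field given.

Emit:
jog_arm --rows '[{"fingers":44,"x":37,"y":-17,"z":-11,"ax":0,"ay":0,"az":-3.1},{"fingers":44,"x":38,"y":-15,"z":-11,"ax":0,"ay":0,"az":-3.1},{"fingers":44,"x":39,"y":-13,"z":-11,"ax":0,"ay":0,"az":-3.1},{"fingers":44,"x":39.5,"y":-11,"z":-11,"ax":0,"ay":0,"az":-3.1},{"fingers":44,"x":40,"y":-8.5,"z":-11,"ax":0,"ay":0,"az":-3.1},{"fingers":44,"x":40,"y":-6.5,"z":-11,"ax":0,"ay":0,"az":-3.1},{"fingers":44,"x":41,"y":-4,"z":-11,"ax":0,"ay":0,"az":-3.1},{"fingers":44,"x":41,"y":-2,"z":-11,"ax":0,"ay":0,"az":-3.1}]'

```text
t: 0.9
eef_pos: [0.498, -0.3613, 0.3194]
tool_rot: [-0.0, 0.907, 0.422, -0.0]
contact_force: [0.1, -0.6, -0.1]
gripper_width: 0.517
grasp_force: 0.0
```

Emit:
jog_arm --rows '[{"fingers":44,"x":41,"y":0,"z":-11,"ax":0,"ay":0,"az":-3.1},{"fingers":44,"x":41,"y":2.5,"z":-11,"ax":0,"ay":0,"az":-3.1},{"fingers":44,"x":38,"y":-20,"z":0,"ax":0,"ay":0,"az":-3},{"fingers":44,"x":39,"y":-18,"z":0,"ax":0,"ay":0,"az":-3},{"fingers":44,"x":40,"y":-16,"z":0,"ax":0,"ay":0,"az":-3},{"fingers":44,"x":41,"y":-14,"z":0,"ax":0,"ay":0,"az":-3},{"fingers":44,"x":41.5,"y":-12,"z":0,"ax":0,"ay":0,"az":-3},{"fingers":44,"x":42,"y":-9.5,"z":0,"ax":0,"ay":0,"az":-3}]'

```text
t: 1.7
eef_pos: [0.5781, -0.0417, 0.341]
tool_rot: [-0.0, 0.798, 0.602, -0.0]
contact_force: [0.3, 0.1, -0.6]
gripper_width: 0.514
grasp_force: 0.0
```

Emit:
jog_arm --rows '[{"fingers":44,"x":42,"y":-7.5,"z":0,"ax":0,"ay":0,"az":-3},{"fingers":44,"x":34,"y":-13.5,"z":20,"ax":0,"ay":0,"az":-2.5},{"fingers":44,"x":34.5,"y":-12,"z":20,"ax":0,"ay":0,"az":-2.5},{"fingers":44,"x":35,"y":-10.5,"z":20,"ax":0,"ay":0,"az":-2.5},{"fingers":44,"x":35,"y":-9,"z":20,"ax":0,"ay":0,"az":-2.5},{"fingers":44,"x":35.5,"y":-7.5,"z":20,"ax":0,"ay":0,"az":-2.5},{"fingers":44,"x":36,"y":-6,"z":20,"ax":0,"ay":0,"az":-2.5},{"fingers":44,"x":36,"y":-4.5,"z":20,"ax":0,"ay":0,"az":-2.5}]'

```text
t: 2.5
eef_pos: [0.5432, 0.252, 0.2002]
tool_rot: [-0.0, 0.678, 0.735, -0.0]
contact_force: [1.6, -1.1, 0.4]
gripper_width: 0.515
grasp_force: 0.0
```

Run:
```python
from p import *
o=bot.get_obs(); p=o["eef_pos"];R=rot(o); print(p,toS(p),o["gripper_width"],o["contact_force"].round(1),o["q"].round(2),o["t"])
rows(p,R,[(S(20,190,60),tool(-15),5),(S(20,190,14),tool(-15),3)])
```

```text
[0.54319977 0.25201217 0.20018632] [ 23.25173339 186.74894256 200.18631866] 0.5152727337691199 [ 1.6 -1.1  0.4] [-0.11  0.44 -0.56  1.75  0.27  1.03 -0.69] 2.5
0 [0.7, -0.6, 28.0, -0.0, -3.0, -0.0]
1 [2.1, -0.6, 28.0, -0.0, -3.0, -0.0]
2 [3.6, -0.6, 27.8, -0.0, -3.0, -0.0]
3 [5.0, -0.6, 27.6, -0.0, -3.0, -0.0]
4 [6.5, -0.6, 27.3, -0.0, -3.0, -0.0]
5 [4.0, 0.0, 14.8, 0.0, 0.0, 0.0]
6 [4.0, 0.0, 14.8, 0.0, 0.0, 0.0]
7 [4.0, 0.0, 14.8, 0.0, 0.0, 0.0]
```

Emit:
jog_arm --rows '[{"fingers":44,"x":0.5,"y":-0.5,"z":28,"ax":0,"ay":-3,"az":0},{"fingers":44,"x":2,"y":-0.5,"z":28,"ax":0,"ay":-3,"az":0},{"fingers":44,"x":3.5,"y":-0.5,"z":28,"ax":0,"ay":-3,"az":0},{"fingers":44,"x":5,"y":-0.5,"z":27.5,"ax":0,"ay":-3,"az":0},{"fingers":44,"x":6.5,"y":-0.5,"z":27.5,"ax":0,"ay":-3,"az":0},{"fingers":44,"x":4,"y":0,"z":15,"ax":0,"ay":0,"az":0},{"fingers":44,"x":4,"y":0,"z":15,"ax":0,"ay":0,"az":0},{"fingers":44,"x":4,"y":0,"z":14,"ax":0,"ay":0,"az":0}]'

```text
t: 3.3
eef_pos: [0.5417, 0.2531, 0.0147]
tool_rot: [0.096, 0.674, 0.727, -0.088]
contact_force: [1.2, -0.3, 0.5]
gripper_width: 0.514
grasp_force: 0.0
```

Run:
```python
from p import *
import pickle
o=bot.get_obs(); p=o["eef_pos"]; print(p,toS(p),o["contact_force"].round(1),o["t"])
C={n:bot.read_camera(n) for n in("wrist","scene")}
pickle.dump(C,open("c2.pkl","wb"))
w=C["wrist"]["pixels"]; s=C["scene"]["pixels"][110:260,100:360]
save(np.vstack([cv2.resize(w,(640,480))[:,:], ]),"w1.png");
```

```text
[0.54168906 0.25305939 0.01471466] [ 21.82987777 187.9139492   14.71465789] [ 1.2 -0.3  0.5] 3.3
```

View pics/w1.png

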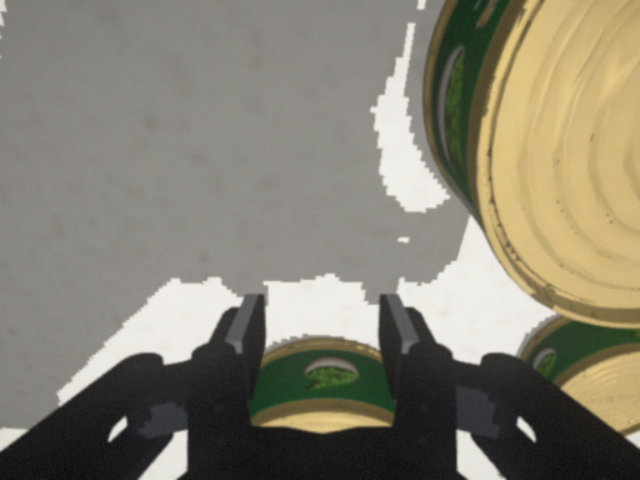

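The wrist view shows the tin centred between the fingers: its middle is at about 323 and the finger midpoint at about 322. I'll push it toward the V.

Emit:
jog_arm --rows '[{"fingers":44,"x":-7.7,"y":0,"z":2.1,"ax":0,"ay":0,"az":0},{"fingers":44,"x":-7.7,"y":0,"z":2.1,"ax":0,"ay":0,"az":0},{"fingers":44,"x":-5,"y":0,"z":1.3,"ax":0,"ay":0,"az":0},{"fingers":44,"x":-5,"y":0,"z":1.3,"ax":0,"ay":0,"az":0},{"fingers":44,"x":-5,"y":-1,"z":1.3,"ax":0,"ay":0,"az":0},{"fingers":44,"x":-5,"y":-1,"z":1.3,"ax":0,"ay":0,"az":0},{"fingers":44,"x":-5,"y":-1,"z":1.3,"ax":0,"ay":0,"az":0},{"fingers":44,"x":-5,"y":-1,"z":1.3,"ax":0,"ay":0,"az":0}]'

```text
t: 4.2
eef_pos: [0.5409, 0.2073, 0.0157]
tool_rot: [0.096, 0.673, 0.728, -0.088]
contact_force: [0.5, 3.0, 2.6]
gripper_width: 0.517
grasp_force: 1.8
```

Emit:
jog_arm --rows '[{"fingers":44,"x":-7,"y":-1.5,"z":1.9,"ax":0,"ay":0,"az":0},{"fingers":44,"x":-7,"y":-1.5,"z":1.9,"ax":0,"ay":0,"az":0},{"fingers":44,"x":-7,"y":-1.5,"z":1.9,"ax":0,"ay":0,"az":0},{"fingers":44,"x":-7,"y":-1.5,"z":1.9,"ax":0,"ay":0,"az":0},{"fingers":44,"x":-7,"y":-1.5,"z":1.9,"ax":0,"ay":0,"az":0},{"fingers":44,"x":-5,"y":-1,"z":1.3,"ax":0,"ay":0,"az":0},{"fingers":44,"x":-5,"y":-1,"z":1.3,"ax":0,"ay":0,"az":0},{"fingers":44,"x":-5,"y":-1,"z":1.3,"ax":0,"ay":0,"az":0}]'

```text
t: 5.0
eef_pos: [0.5342, 0.1539, 0.0154]
tool_rot: [0.096, 0.673, 0.728, -0.089]
contact_force: [0.9, 4.8, 3.6]
gripper_width: 0.513
grasp_force: 2.3
```

```bash
cat > look.py <<'E'
from p import *
import sys
o=bot.get_obs(); p=o["eef_pos"]; print(p.round(4),toS(p).round(1),"Fstand",Rs.inv().apply(o["contact_force"]).round(1),o["t"])
c=bot.read_camera("top"); im=c["pixels"]; hsv=cv2.cvtColor(im,cv2.COLOR_RGB2HSV)
save(im[140:240,170:390],sys.argv[1],3.6)
E
python3 look.py t2.png
```

```text
[0.5342 0.1539 0.0154] [ 6.4 89.7 15.4] Fstand [1.3 4.7 3.6] 5.0
```

View pics/t2.png

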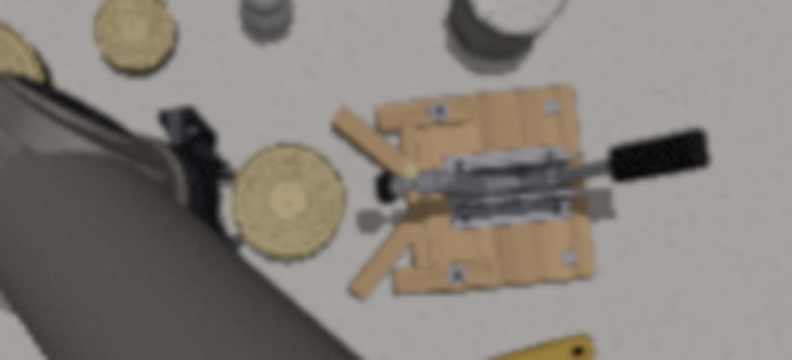

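The tin is tracking well: its centre in the crop is at (289,200), held by both fingers and nearly on the V's middle line. I'll slow down as it approaches home.

Emit:
jog_arm --rows '[{"fingers":44,"x":-5,"y":-1.2,"z":1.3,"ax":0,"ay":0,"az":0},{"fingers":44,"x":-5,"y":-1.2,"z":1.3,"ax":0,"ay":0,"az":0},{"fingers":44,"x":-4,"y":-1,"z":1.1,"ax":0,"ay":0,"az":0},{"fingers":44,"x":-3,"y":-0.7,"z":0.8,"ax":0,"ay":0,"az":0},{"fingers":44,"x":-3,"y":-0.7,"z":0.8,"ax":0,"ay":0,"az":0},{"fingers":44,"x":-2,"y":-0.5,"z":0.5,"ax":0,"ay":0,"az":0},{"fingers":44,"x":-2,"y":-0.5,"z":0.5,"ax":0,"ay":0,"az":0},{"fingers":44,"x":-1.5,"y":-0.3,"z":0.4,"ax":0,"ay":0,"az":0}]'

```text
t: 5.85
eef_pos: [0.5301, 0.1272, 0.0154]
tool_rot: [0.096, 0.673, 0.728, -0.089]
contact_force: [0.7, 2.6, 0.6]
gripper_width: 0.513
grasp_force: 1.7
```

Emit:
jog_arm --rows '[{"fingers":44,"x":-1,"y":0,"z":0.3,"ax":0,"ay":0,"az":0},{"fingers":44,"x":-1,"y":0,"z":0.3,"ax":0,"ay":0,"az":0},{"fingers":44,"x":-1,"y":0,"z":0.3,"ax":0,"ay":0,"az":0},{"fingers":44,"x":-1,"y":0,"z":0.3,"ax":0,"ay":0,"az":0},{"fingers":44,"x":-0.5,"y":0,"z":0.1,"ax":0,"ay":0,"az":0},{"fingers":44,"x":-0.5,"y":0,"z":0.1,"ax":0,"ay":0,"az":0},{"fingers":44,"x":-0.5,"y":0,"z":0.1,"ax":0,"ay":0,"az":0},{"fingers":44,"x":-0.5,"y":0,"z":0.1,"ax":0,"ay":0,"az":0}]'

```text
t: 6.65
eef_pos: [0.5307, 0.1211, 0.0154]
tool_rot: [0.096, 0.673, 0.728, -0.089]
contact_force: [0.1, 2.2, 1.1]
gripper_width: 0.516
grasp_force: 1.6
```

Emit:
jog_arm --rows '[{"fingers":44,"x":-0.5,"y":0,"z":0.1,"ax":0,"ay":0,"az":0},{"fingers":44,"x":-0.5,"y":0,"z":0.1,"ax":0,"ay":0,"az":0},{"fingers":44,"x":-0.5,"y":0,"z":0.1,"ax":0,"ay":0,"az":0},{"fingers":44,"x":-0.5,"y":0,"z":0.1,"ax":0,"ay":0,"az":0},{"fingers":44,"x":0,"y":0,"z":0,"ax":0,"ay":0,"az":0},{"fingers":44,"x":0,"y":0,"z":0,"ax":0,"ay":0,"az":0},{"fingers":44,"x":0,"y":0,"z":0,"ax":0,"ay":0,"az":0},{"fingers":44,"x":0,"y":0,"z":0,"ax":0,"ay":0,"az":0}]'

```text
t: 7.45
eef_pos: [0.5308, 0.119, 0.0156]
tool_rot: [0.096, 0.673, 0.728, -0.089]
contact_force: [-0.1, 1.1, -0.2]
gripper_width: 0.513
grasp_force: 0.9
```

Emit:
jog_arm --rows '[{"fingers":44,"x":-0.5,"y":0,"z":0.1,"ax":0,"ay":0,"az":0},{"fingers":44,"x":-0.5,"y":0,"z":0.1,"ax":0,"ay":0,"az":0},{"fingers":44,"x":-0.5,"y":0,"z":0.1,"ax":0,"ay":0,"az":0},{"fingers":44,"x":-0.5,"y":0,"z":0.1,"ax":0,"ay":0,"az":0},{"fingers":44,"x":-0.5,"y":0,"z":0.1,"ax":0,"ay":0,"az":0},{"fingers":44,"x":-0.5,"y":0,"z":0.1,"ax":0,"ay":0,"az":0},{"fingers":44,"x":0,"y":0,"z":0,"ax":0,"ay":0,"az":0},{"fingers":44,"x":0,"y":0,"z":0,"ax":0,"ay":0,"az":0}]'

```text
t: 8.25
eef_pos: [0.5311, 0.1161, 0.0158]
tool_rot: [0.096, 0.673, 0.728, -0.089]
contact_force: [0.1, 0.5, -1.0]
gripper_width: 0.515
grasp_force: 0.7
```

```bash
cat > look2.py <<'E'
from p import *
import sys
o=bot.get_obs(); p=o["eef_pos"]; print(p.round(4),toS(p).round(1),"Fstand",Rs.inv().apply(o["contact_force"]).round(1),o["t"])
c=bot.read_camera("top"); im=c["pixels"]; hsv=cv2.cvtColor(im,cv2.COLOR_RGB2HSV)
m=cv2.inRange(hsv,(17,60,60),(35,255,255));m=m[150:240,225:300];n,l,st,ce=cv2.connectedComponentsWithStats(m);i=1+st[1:,4].argmax();print(st[i],ce[i]+[225,150],toS(onz(c,[ce[i]+[225,150]],.04)[0]).round(1))
save(im[150:240,210:360],sys.argv[1],5.3)
E
python3 look2.py t3.png
```

```text
[0.5311 0.1161 0.0158] [ 0.3 52.2 15.8] Fstand [ 0.1  0.5 -1. ] 8.25
[ 24  30  31  33 762] [263.667979   196.61942257] [ 0.4  7.1 40. ]
```

View pics/t3.png

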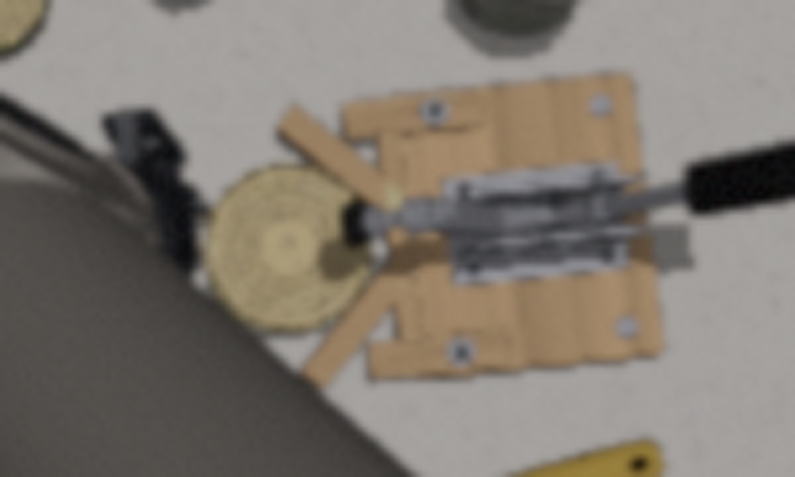

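The tin is almost home, with its centre at crop (288,245), which is stand (0.5, 6) mm. I'll press in 0.5 mm steps and watch the force.

Emit:
jog_arm --rows '[{"fingers":44,"x":-0.5,"y":0,"z":0.1,"ax":0,"ay":0,"az":0},{"fingers":44,"x":-0.5,"y":0,"z":0.1,"ax":0,"ay":0,"az":0},{"fingers":44,"x":-0.5,"y":0,"z":0.1,"ax":0,"ay":0,"az":0},{"fingers":44,"x":-0.5,"y":0,"z":0.1,"ax":0,"ay":0,"az":0},{"fingers":44,"x":0,"y":0,"z":0,"ax":0,"ay":0,"az":0},{"fingers":44,"x":0,"y":0,"z":0,"ax":0,"ay":0,"az":0},{"fingers":44,"x":0,"y":0,"z":0,"ax":0,"ay":0,"az":0},{"fingers":44,"x":0,"y":0,"z":0,"ax":0,"ay":0,"az":0}]'

```text
t: 9.1
eef_pos: [0.5314, 0.1145, 0.016]
tool_rot: [0.096, 0.673, 0.728, -0.088]
contact_force: [0.8, 2.9, -1.4]
gripper_width: 0.509
grasp_force: 1.4
```

Emit:
jog_arm --rows '[{"fingers":44,"x":-0.5,"y":0,"z":0.1,"ax":0,"ay":0,"az":0},{"fingers":44,"x":-0.5,"y":0,"z":0.1,"ax":0,"ay":0,"az":0},{"fingers":44,"x":-0.5,"y":0,"z":0.1,"ax":0,"ay":0,"az":0},{"fingers":44,"x":0,"y":0,"z":0,"ax":0,"ay":0,"az":0},{"fingers":44,"x":0,"y":0,"z":0,"ax":0,"ay":0,"az":0},{"fingers":44,"x":0,"y":0,"z":0,"ax":0,"ay":0,"az":0},{"fingers":44,"x":0,"y":0,"z":0,"ax":0,"ay":0,"az":0},{"fingers":44,"x":0,"y":0,"z":0,"ax":0,"ay":0,"az":0}]'

```text
t: 9.9
eef_pos: [0.5318, 0.114, 0.0162]
tool_rot: [0.096, 0.673, 0.728, -0.088]
contact_force: [0.2, 5.8, -1.5]
gripper_width: 0.515
grasp_force: 2.6
```

Emit:
jog_arm --rows '[{"fingers":44,"x":-0.5,"y":0,"z":0.1,"ax":0,"ay":0,"az":0},{"fingers":44,"x":-0.5,"y":0,"z":0.1,"ax":0,"ay":0,"az":0},{"fingers":44,"x":-0.5,"y":0,"z":0.1,"ax":0,"ay":0,"az":0},{"fingers":44,"x":0,"y":0,"z":0,"ax":0,"ay":0,"az":0},{"fingers":44,"x":0,"y":0,"z":0,"ax":0,"ay":0,"az":0},{"fingers":44,"x":0,"y":0,"z":0,"ax":0,"ay":0,"az":0},{"fingers":44,"x":0,"y":0,"z":0,"ax":0,"ay":0,"az":0},{"fingers":44,"x":0,"y":0,"z":0,"ax":0,"ay":0,"az":0}]'

```text
t: 10.7
eef_pos: [0.5321, 0.1137, 0.0164]
tool_rot: [0.095, 0.673, 0.728, -0.087]
contact_force: [0.6, 8.2, -1.7]
gripper_width: 0.517
grasp_force: 3.5
```

```bash
python3 look2.py t4.png
```

```text
[0.5321 0.1137 0.0164] [ 1.1 49.8 16.4] Fstand [ 1.2  8.1 -1.7] 10.7
[ 23  29  34  33 781] [264.25224072 196.29321383] [ 1.1  5.4 40. ]
```

Emit:
jog_arm --rows '[{"fingers":44,"x":-0.5,"y":0,"z":0.1,"ax":0,"ay":0,"az":0},{"fingers":44,"x":-0.5,"y":0,"z":0.1,"ax":0,"ay":0,"az":0},{"fingers":44,"x":-0.5,"y":0,"z":0.1,"ax":0,"ay":0,"az":0},{"fingers":44,"x":-0.5,"y":0,"z":0.1,"ax":0,"ay":0,"az":0},{"fingers":44,"x":0,"y":0,"z":0,"ax":0,"ay":0,"az":0},{"fingers":44,"x":0,"y":0,"z":0,"ax":0,"ay":0,"az":0},{"fingers":44,"x":0,"y":0,"z":0,"ax":0,"ay":0,"az":0},{"fingers":44,"x":0,"y":0,"z":0,"ax":0,"ay":0,"az":0}]'

```text
t: 11.55
eef_pos: [0.5322, 0.1135, 0.0165]
tool_rot: [0.095, 0.673, 0.729, -0.085]
contact_force: [-0.5, 11.8, -1.9]
gripper_width: 0.516
grasp_force: 5.0
```

```bash
python3 look2.py t5.png
python3 - <<'E'
from h import *
im=cv2.imread("pics/t5.png")[:,:,::-1]; print(im.shape)
s=bot.read_camera("scene"); save(s["pixels"][130:240,200:340],"s5.png",5.4)
E
```

```text
[0.5322 0.1135 0.0165] [ 1.2 49.6 16.5] Fstand [ 0.4 11.8 -1.9] 11.55
[ 23  29  34  33 778] [264.17352185 196.29948586] [ 1.1  5.6 40. ]
(477, 795, 3)
```

View pics/t5.png

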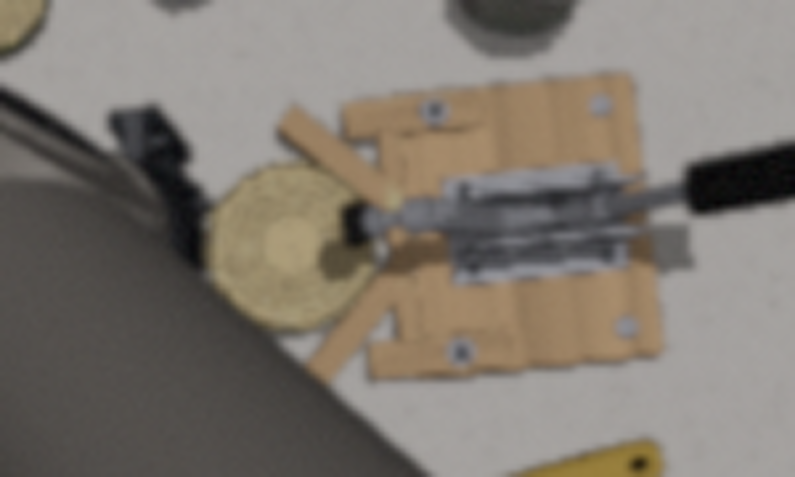

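The tin is firmly home. At about 12 N it stalls with no side force, centred at crop (290,247) and touching both cheeks. I'll back off and head for the handle.

Run:
```python
from p import *
o=bot.get_obs(); p=o["eef_pos"];R=rot(o)
rows(p,R,[(S(1,62,16.5),tool(-15),2),(S(1,112,18),tool(-15),2),(S(0,115,180),tool(-7),4),(S(0,70,320),tool(),4),(S(0,-175,320),tool(),6),(S(0,-175,230),tool(),2),(S(0,-175,188),tool(),4)])
```

```text
0 [6.0, -0.1, -1.6, 0.1, -0.2, -0.0]
1 [6.0, -0.1, -1.6, 0.1, -0.2, -0.0]
2 [24.0, 0.0, -7.2, 0.0, 0.0, 0.0]
3 [24.0, 0.0, -7.2, 0.0, 0.0, 0.0]
4 [-9.8, -0.3, -39.3, 0.0, 2.0, 0.0]
5 [-8.4, -0.3, -39.6, 0.0, 2.0, 0.0]
6 [-7.0, -0.3, -39.9, -0.0, 2.0, -0.0]
7 [-5.6, -0.3, -40.1, 0.0, 2.0, 0.0]
8 [-15.4, 0.0, -33.4, -0.0, 1.8, -0.0]
9 [-14.4, 0.0, -33.8, 0.0, 1.8, 0.0]
10 [-13.4, 0.0, -34.2, 0.0, 1.8, -0.0]
11 [-12.3, 0.0, -34.6, -0.0, 1.8, -0.0]
12 [-40.8, -0.0, 0.0, 0.0, 0.0, 0.0]
13 [-40.8, -0.0, 0.0, 0.0, 0.0, 0.0]
14 [-40.8, -0.0, 0.0, 0.0, 0.0, 0.0]
15 [-40.8, -0.0, 0.0, 0.0, 0.0, 0.0]
16 [-40.8, -0.0, 0.0, 0.0, 0.0, 0.0]
17 [-40.8, -0.0, 0.0, 0.0, 0.0, 0.0]
18 [0.0, 0.0, 45.0, 0.0, 0.0, 0.0]
19 [0.0, 0.0, 45.0, 0.0, 0.0, 0.0]
20 [0.0, 0.0, 10.5, 0.0, 0.0, 0.0]
21 [0.0, 0.0, 10.5, 0.0, 0.0, 0.0]
22 [0.0, 0.0, 10.5, 0.0, 0.0, 0.0]
23 [0.0, 0.0, 10.5, 0.0, 0.0, 0.0]
```

Emit:
jog_arm --rows '[{"fingers":44,"x":6,"y":0,"z":-1.6,"ax":0,"ay":0,"az":0},{"fingers":44,"x":8,"y":0,"z":-2.1,"ax":0,"ay":0,"az":0},{"fingers":44,"x":24,"y":0,"z":-7.2,"ax":0,"ay":0,"az":0},{"fingers":44,"x":24,"y":0,"z":-7.2,"ax":0,"ay":0,"az":0},{"fingers":0,"x":-10,"y":0,"z":-39,"ax":0,"ay":2,"az":0},{"fingers":0,"x":-8.5,"y":0,"z":-39.5,"ax":0,"ay":2,"az":0},{"fingers":0,"x":-7,"y":0,"z":-40,"ax":0,"ay":2,"az":0},{"fingers":0,"x":-5.5,"y":0,"z":-40,"ax":0,"ay":2,"az":0}]'

```text
t: 12.45
eef_pos: [0.5259, 0.1751, 0.1807]
tool_rot: [0.044, 0.678, 0.733, -0.042]
contact_force: [0.7, 0.5, 0.0]
gripper_width: -0.0
grasp_force: 0.0
```

Emit:
jog_arm --rows '[{"fingers":0,"x":-15.5,"y":0,"z":-33.5,"ax":0,"ay":1.8,"az":0},{"fingers":0,"x":-14.5,"y":0,"z":-34,"ax":0,"ay":1.8,"az":0},{"fingers":0,"x":-13.5,"y":0,"z":-34,"ax":0,"ay":1.8,"az":0},{"fingers":0,"x":-12.5,"y":0,"z":-34.5,"ax":0,"ay":1.8,"az":0},{"fingers":0,"x":-40,"y":0,"z":0,"ax":0,"ay":0,"az":0},{"fingers":0,"x":-40,"y":0,"z":0,"ax":0,"ay":0,"az":0},{"fingers":0,"x":-40,"y":0,"z":0,"ax":0,"ay":0,"az":0},{"fingers":0,"x":-40,"y":0,"z":0,"ax":0,"ay":0,"az":0}]'

```text
t: 13.25
eef_pos: [0.5415, -0.0313, 0.3186]
tool_rot: [-0.001, 0.679, 0.734, 0.0]
contact_force: [0.4, -0.5, -0.1]
gripper_width: -0.002
grasp_force: 0.0
```

```bash
python3 look2.py t6.png;  python3 - <<'E'
from p import *
o=bot.get_obs(); p=o["eef_pos"];R=rot(o);print(o["gripper_width"],o["q"].round(2))
rows(p,R,[(S(0,-175,310),tool(),3),(S(0,-175,200),tool(),5)])
E
```

```text
[ 0.5415 -0.0313  0.3186] [ -1.2 -95.5 318.6] Fstand [ 0.3 -0.5 -0.1] 13.25
[ 25  30  31  32 754] [264.49469496 196.23607427] [ 1.2  4.8 40. ]
9.72683053956916e-05 [ 0.33  0.22 -0.44  1.74  0.1   1.21 -0.07]
0 [-23.6, 0.8, 2.7, -0.1, 0.0, -0.2]
1 [-23.6, 0.7, 2.7, -0.1, 0.0, -0.2]
2 [-23.6, 0.6, 2.7, -0.1, 0.0, -0.2]
3 [0.0, 0.0, 22.0, 0.0, 0.0, 0.0]
4 [0.0, 0.0, 22.0, 0.0, 0.0, 0.0]
5 [0.0, 0.0, 22.0, 0.0, 0.0, 0.0]
6 [0.0, 0.0, 22.0, 0.0, 0.0, 0.0]
7 [0.0, 0.0, 22.0, 0.0, 0.0, 0.0]
```

Emit:
jog_arm --rows '[{"fingers":0,"x":-23.5,"y":0.7,"z":2.7,"ax":0,"ay":0,"az":-0.2},{"fingers":0,"x":-23.5,"y":0.7,"z":2.7,"ax":0,"ay":0,"az":-0.2},{"fingers":0,"x":-23.5,"y":0.7,"z":2.7,"ax":0,"ay":0,"az":-0.2},{"fingers":0,"x":0,"y":0,"z":22,"ax":0,"ay":0,"az":0},{"fingers":0,"x":0,"y":0,"z":22,"ax":0,"ay":0,"az":0},{"fingers":0,"x":0,"y":0,"z":22,"ax":0,"ay":0,"az":0},{"fingers":0,"x":0,"y":0,"z":22,"ax":0,"ay":0,"az":0},{"fingers":0,"x":0,"y":0,"z":22,"ax":0,"ay":0,"az":0}]'

```text
t: 14.1
eef_pos: [0.5493, -0.099, 0.1992]
tool_rot: [-0.002, 0.675, 0.737, 0.0]
contact_force: [0.1, -0.4, 0.2]
gripper_width: -0.003
grasp_force: 0.0
```

```bash
python3 look2.py t7.png;  python3 - <<'E'
from p import *
s=bot.read_camera("scene"); save(s["pixels"][60:240,220:420],"s7.png",3)
o=bot.get_obs(); p=o["eef_pos"];R=rot(o)
def T(a,r=112,off=11):
    a=np.radians(a); return S(0,-151-r*np.cos(a)+7.5*np.sin(a)+off, 82+r*np.sin(a)+7.5*np.cos(a))
A=[64,58,52,46,40,34,28,22,16,12,9,6,4,2,0,-1]
rows(p,R,[(T(A[0]),tool(),2)]+[(T(a),tool(),1) for a in A[1:]])
E
```

```text
[ 0.5493 -0.099   0.1992] [   1.2 -163.6  199.2] Fstand [ 0.1 -0.5  0.2] 14.1
[ 25  29  31  34 754] [264.37002653 196.30636605] [ 1.   5.1 40. ]
0 [-9.6, 0.3, 5.6, -0.2, -0.1, 0.2]
1 [-9.5, 0.3, 5.6, -0.2, -0.1, 0.2]
2 [-10.6, -0.0, 5.0, 0.0, 0.0, 0.0]
3 [-10.1, 0.0, 6.1, 0.0, 0.0, 0.0]
4 [-9.4, -0.0, 7.1, 0.0, 0.0, 0.0]
5 [-8.6, 0.0, 8.0, 0.0, 0.0, 0.0]
6 [-7.7, -0.0, 8.9, 0.0, 0.0, 0.0]
7 [-6.7, -0.0, 9.6, 0.0, 0.0, 0.0]
8 [-5.7, 0.0, 10.3, 0.0, 0.0, 0.0]
9 [-4.6, -0.0, 10.8, 0.0, 0.0, 0.0]
10 [-2.4, 0.0, 7.5, 0.0, 0.0, 0.0]
11 [-1.5, -0.0, 5.7, 0.0, 0.0, 0.0]
12 [-1.2, 0.0, 5.8, 0.0, 0.0, 0.0]
13 [-0.6, 0.0, 3.9, 0.0, 0.0, 0.0]
14 [-0.5, -0.0, 3.9, 0.0, 0.0, 0.0]
15 [-0.3, 0.0, 3.9, 0.0, 0.0, 0.0]
16 [-0.1, -0.0, 2.0, 0.0, 0.0, 0.0]
```

View pics/s7.png

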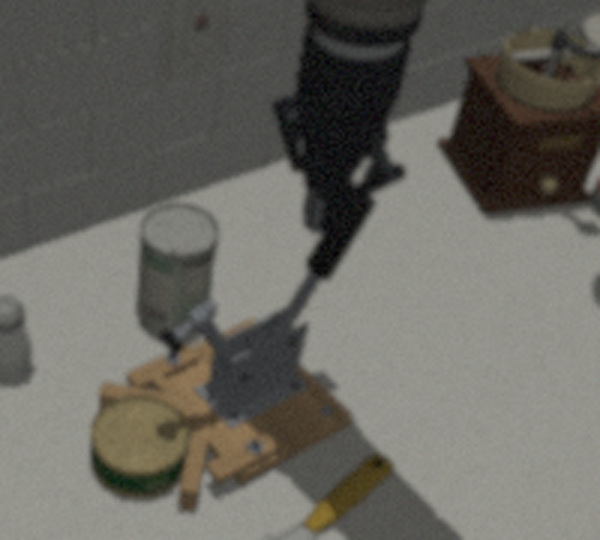

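The fingertips are at crop (313,225), right beside the handle grip on the +y side, and the tin is seated. I'll start the arc.

Emit:
jog_arm --rows '[{"fingers":0,"x":-9.5,"y":0.3,"z":5.6,"ax":0,"ay":0,"az":0.2},{"fingers":0,"x":-9.5,"y":0.3,"z":5.6,"ax":0,"ay":0,"az":0.2},{"fingers":0,"x":-5.3,"y":0,"z":2.5,"ax":0,"ay":0,"az":0},{"fingers":0,"x":-5.3,"y":0,"z":2.5,"ax":0,"ay":0,"az":0},{"fingers":0,"x":-5,"y":0,"z":3,"ax":0,"ay":0,"az":0},{"fingers":0,"x":-5,"y":0,"z":3,"ax":0,"ay":0,"az":0},{"fingers":0,"x":-4.7,"y":0,"z":3.5,"ax":0,"ay":0,"az":0},{"fingers":0,"x":-4.7,"y":0,"z":3.5,"ax":0,"ay":0,"az":0}]'

```text
t: 15.0
eef_pos: [0.5551, -0.1476, 0.1708]
tool_rot: [-0.001, 0.678, 0.735, 0.001]
contact_force: [0.9, 0.3, 0.4]
gripper_width: -0.001
grasp_force: 0.5
```

Emit:
jog_arm --rows '[{"fingers":0,"x":-4.3,"y":0,"z":4,"ax":0,"ay":0,"az":0},{"fingers":0,"x":-4.3,"y":0,"z":4,"ax":0,"ay":0,"az":0},{"fingers":0,"x":-3.9,"y":0,"z":4.4,"ax":0,"ay":0,"az":0},{"fingers":0,"x":-3.9,"y":0,"z":4.4,"ax":0,"ay":0,"az":0},{"fingers":0,"x":-3.4,"y":0,"z":4.8,"ax":0,"ay":0,"az":0},{"fingers":0,"x":-3.4,"y":0,"z":4.8,"ax":0,"ay":0,"az":0},{"fingers":0,"x":-2.8,"y":0,"z":5.1,"ax":0,"ay":0,"az":0},{"fingers":0,"x":-2.8,"y":0,"z":5.1,"ax":0,"ay":0,"az":0}]'

```text
t: 15.8
eef_pos: [0.5572, -0.1762, 0.1338]
tool_rot: [-0.001, 0.678, 0.735, 0.001]
contact_force: [-0.5, -0.1, 0.2]
gripper_width: -0.002
grasp_force: 0.3
```

```bash
python3 look2.py t8.png;  python3 - <<'E'
from p import *
s=bot.read_camera("scene"); save(s["pixels"][60:240,220:420],"s8.png",3)
E
```

```text
[ 0.5572 -0.1762  0.1338] [   2.8 -241.2  133.8] Fstand [-0.5 -0.   0.2] 15.8
[ 25  29  31  33 659] [264.04400607 196.27921093] [ 1.2  6.  40. ]
```

View pics/s8.png

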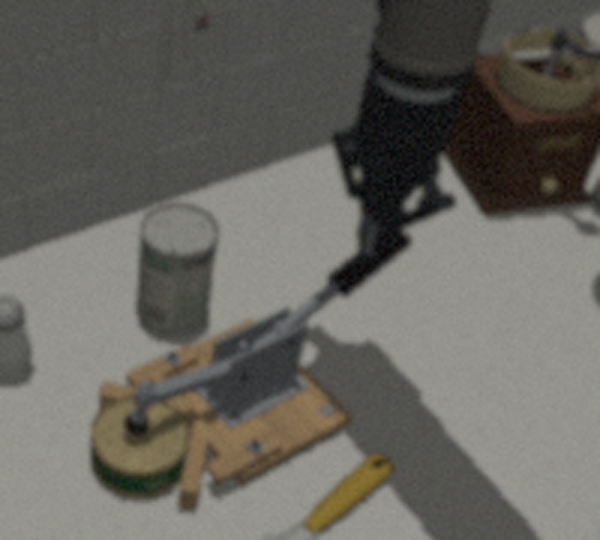

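The handle follows and is at about 22°. The spindle tip at crop (137,425) is just above the lid. I'll continue down more slowly.

Emit:
jog_arm --rows '[{"fingers":0,"x":-2,"y":-1,"z":4,"ax":0,"ay":0,"az":0},{"fingers":0,"x":-1.8,"y":-1,"z":4,"ax":0,"ay":0,"az":0},{"fingers":0,"x":-1.5,"y":0,"z":4,"ax":0,"ay":0,"az":0},{"fingers":0,"x":-1.2,"y":0,"z":4,"ax":0,"ay":0,"az":0},{"fingers":0,"x":-1,"y":0,"z":3,"ax":0,"ay":0,"az":0},{"fingers":0,"x":-0.6,"y":0,"z":3,"ax":0,"ay":0,"az":0},{"fingers":0,"x":-0.5,"y":0,"z":3,"ax":0,"ay":0,"az":0},{"fingers":0,"x":-0.5,"y":0,"z":3,"ax":0,"ay":0,"az":0}]'

```text
t: 16.7
eef_pos: [0.5564, -0.1859, 0.1075]
tool_rot: [-0.0, 0.678, 0.735, 0.001]
contact_force: [-4.7, -0.6, 13.5]
gripper_width: 0.001
grasp_force: 6.2
```

Emit:
jog_arm --rows '[{"fingers":0,"x":-0.4,"y":0,"z":2.5,"ax":0,"ay":0,"az":0},{"fingers":0,"x":-0.3,"y":0,"z":2.5,"ax":0,"ay":0,"az":0},{"fingers":0,"x":-0.2,"y":0,"z":2.5,"ax":0,"ay":0,"az":0},{"fingers":0,"x":-0.1,"y":0,"z":2.5,"ax":0,"ay":0,"az":0},{"fingers":0,"x":0,"y":0,"z":2,"ax":0,"ay":0,"az":0},{"fingers":0,"x":0,"y":0,"z":2,"ax":0,"ay":0,"az":0},{"fingers":0,"x":0,"y":0,"z":2,"ax":0,"ay":0,"az":0},{"fingers":0,"x":0,"y":0,"z":0,"ax":0,"ay":0,"az":0}]'

```text
t: 17.5
eef_pos: [0.5555, -0.1852, 0.0895]
tool_rot: [-0.002, 0.678, 0.735, 0.001]
contact_force: [-0.0, 0.6, -0.1]
gripper_width: 0.001
grasp_force: 0.0
```

It has snapped over centre. Now I'll press onto the stop.

Emit:
jog_arm --rows '[{"fingers":0,"x":0,"y":0,"z":1,"ax":0,"ay":0,"az":0},{"fingers":0,"x":0,"y":0,"z":1,"ax":0,"ay":0,"az":0},{"fingers":0,"x":0,"y":0,"z":0.7,"ax":0,"ay":0,"az":0},{"fingers":0,"x":0,"y":0,"z":0.7,"ax":0,"ay":0,"az":0},{"fingers":0,"x":0,"y":0,"z":0,"ax":0,"ay":0,"az":0},{"fingers":0,"x":0,"y":0,"z":0,"ax":0,"ay":0,"az":0},{"fingers":0,"x":0,"y":0,"z":0,"ax":0,"ay":0,"az":0},{"fingers":0,"x":0,"y":0,"z":0,"ax":0,"ay":0,"az":0}]'

```text
t: 18.3
eef_pos: [0.556, -0.1856, 0.0872]
tool_rot: [-0.001, 0.678, 0.735, 0.001]
contact_force: [-1.8, 0.6, 4.8]
gripper_width: 0.001
grasp_force: 2.7
```

Emit:
jog_arm --rows '[{"fingers":0,"x":0,"y":0,"z":0.7,"ax":0,"ay":0,"az":0},{"fingers":0,"x":0,"y":0,"z":0.7,"ax":0,"ay":0,"az":0},{"fingers":0,"x":0,"y":0,"z":0.7,"ax":0,"ay":0,"az":0},{"fingers":0,"x":0,"y":0,"z":0,"ax":0,"ay":0,"az":0},{"fingers":0,"x":0,"y":0,"z":0,"ax":0,"ay":0,"az":0},{"fingers":0,"x":0,"y":0,"z":0,"ax":0,"ay":0,"az":0},{"fingers":0,"x":0,"y":0,"z":0,"ax":0,"ay":0,"az":0},{"fingers":0,"x":0,"y":0,"z":0,"ax":0,"ay":0,"az":0}]'

```text
t: 19.1
eef_pos: [0.5562, -0.1856, 0.0869]
tool_rot: [-0.001, 0.678, 0.735, 0.001]
contact_force: [-8.3, 2.7, 21.0]
gripper_width: -0.004
grasp_force: 10.7
```

Emit:
jog_arm --rows '[{"fingers":0,"x":0,"y":0,"z":0.7,"ax":0,"ay":0,"az":0},{"fingers":0,"x":0,"y":0,"z":0.7,"ax":0,"ay":0,"az":0},{"fingers":0,"x":0,"y":0,"z":0,"ax":0,"ay":0,"az":0},{"fingers":0,"x":0,"y":0,"z":0,"ax":0,"ay":0,"az":0},{"fingers":0,"x":0,"y":0,"z":0,"ax":0,"ay":0,"az":0},{"fingers":0,"x":0,"y":0,"z":0,"ax":0,"ay":0,"az":0},{"fingers":0,"x":0,"y":0,"z":0,"ax":0,"ay":0,"az":0},{"fingers":0,"x":0,"y":0,"z":0,"ax":0,"ay":0,"az":0}]'

```text
t: 19.9
eef_pos: [0.5562, -0.1856, 0.0868]
tool_rot: [-0.001, 0.678, 0.735, 0.001]
contact_force: [-12.1, 4.2, 32.1]
gripper_width: -0.002
grasp_force: 16.1
```

It's pressed at about 34 N, under the 45 N limit, and rigidly on its stop. I'll retreat straight up.

Emit:
jog_arm --rows '[{"fingers":0,"x":0,"y":0,"z":-3,"ax":0,"ay":0,"az":0},{"fingers":0,"x":0,"y":0,"z":-8,"ax":0,"ay":0,"az":0},{"fingers":0,"x":0,"y":0,"z":-20,"ax":0,"ay":0,"az":0},{"fingers":0,"x":0,"y":0,"z":-30,"ax":0,"ay":0,"az":0},{"fingers":0,"x":0,"y":0,"z":-30,"ax":0,"ay":0,"az":0},{"fingers":0,"x":0,"y":0,"z":-30,"ax":0,"ay":0,"az":0},{"fingers":0,"x":0,"y":0,"z":0,"ax":0,"ay":0,"az":0},{"fingers":0,"x":0,"y":0,"z":0,"ax":0,"ay":0,"az":0}]'

```text
t: 20.7
eef_pos: [0.5564, -0.1865, 0.2048]
tool_rot: [-0.001, 0.678, 0.735, 0.001]
contact_force: [-1.0, 0.2, 0.3]
gripper_width: -0.002
grasp_force: 0.0
```

```bash
python3 look2.py t9.png;  python3 - <<'E'
from p import *
s=bot.read_camera("scene"); save(s["pixels"][60:240,220:420],"s9.png",3)
E
```

```text
[ 0.5564 -0.1865  0.2048] [   1.3 -251.5  204.8] Fstand [-0.9  0.3  0.3] 20.7
[ 25  30  37  32 704] [264.96732955 195.92613636] [ 1.9  3.4 40. ]
```

View pics/s9.png

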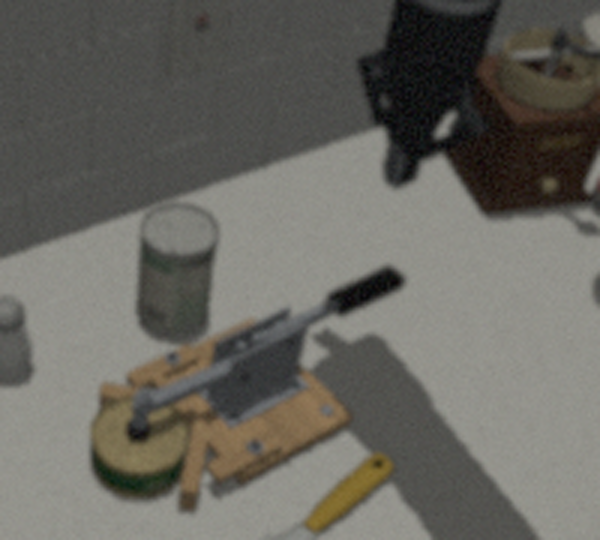

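The handle stays level with its end at crop (400,278), the spindle bears on the lid at (138,430), and the tin is seated in the V with the robot clear.

```bash
python3 -c "
from station import bot
print(bot.hand_in())"
```

```text
the job is handed in; nothing more can be done
None
```

The job is handed in: the low tin is seated in the V against both cheeks and the clamp handle stayed down on its stop with the spindle on the lid; hand-in gave no verdict, and the peak press on the handle was about 35 N, firmer than needed but under the 45 N limit.

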